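# Lock a clevis pin with its R-clip

## Robot

A 7-joint arm with a two-finger parallel gripper is mounted at the origin on a cart in front of the work surface, level with it; the furniture and walls round the work are solid. World frame = base frame: x ahead of the robot, y to its left, z up, the work surface at z = 0. Lengths are in mm, angles in rad, forces in N, time in s.
With the tool pointing down it reaches from about 400 to 875 mm from the base axis. Payload 4.4 kg.
Tool frame: the origin (TCP) lies at the very end of the fingers, on their centre line; the grasp point (between the pads) lies 19 mm behind it; z points along the fingers, y is the direction in which the jaws open and shut (so a half turn about z gives the same grasp; the last joint's range is limited). The gripper opens to 85 mm and grips with 20 to 120 N. Pads are 22 mm wide; open, the fingers measure 114 mm over their backs; the gripper's body (76 mm by 85 mm) begins 54 mm behind the grasp point. The pads swing forward as they close: fully open they stand 13 mm farther back than shut.
Start: joints at [1.198, 0.628, 0.038, 1.517, -0.027, 0.996, -0.02], TCP at [196.334, -619.654, 231.313] pointing down, gripper open.
Joint ranges: [-3.06, 3.06], [-0.37, 2.12], [-1.25, 1.32], [0.18, 2.47], [-1.1, 4.24], [0.23, 1.98], [-2.94, 2.94]. Speed limits (rad/s): [2.57, 2.57, 3.14, 3.14, 3.14, 3.14, 3.14].

## Interface

Orientations are given as [roll, pitch, yaw] about the fixed x, y, z axes, in that order (R = Rz(yaw) Ry(pitch) Rx(roll)).
In Python, from cell import read_state, get_image, finish_job gives the robot as it stands.
- The arm moves only by the tool carry_out, never from a script. Its argument "series" is a list that holds one entry, the list of rows, each a list of 7 numbers: the shift along the tool's x, y, z in cm, then the turn, a rotation vector about the tool's x, y, z in rad, then the finger opening in cm, from 0 to 8.54. In form: [[[x, y, z, wx, wy, wz, grip], ...]]. A call has 1 to 5 rows; each row is the pose to reach, as a shift and turn from the pose commanded when the call began, along the tool's axes at that moment; what a row does not reach only later rows make up. A row lasts 1/12 s, in which the tool goes at most 41.7 mm and 7.16 degrees, less where a joint would pass 70% of its speed; a pose out of reach is approached as far as the arm can. A call with a gripper value outside its range is refused whole. The fingers move at their own pace and stop on an object; the grip force is fixed at half the most. Time passes only in rows, so rows that repeat a pose let the fingers close. It gives the time, the measured TCP pose, the force and the opening at its end, in the units of the state.
- read_state(): the state, without advancing time (a new reading comes with each control period).
- get_image(name): name is "scene" or "top" or "wrist"; returns a dict with "img" (420x560x3 uint8, blue, green, red), "z_map" (420x560 float32, mm along the optical axis (not along the pixel's ray), 0 where there is no reading), "mtx" (3x3 intrinsics, pixels), "T" (4x4, takes a point from camera to world coordinates); the wrist camera has in their place "T_tool_cam" (4x4, takes a point from camera to tool coordinates, whose origin is the TCP and whose axes are the flange's). Camera axes: x right, y down, z forward; pixel columns grow to the right and rows downward; lengths in mm; the calibration is good to about 2 mm. The wrist camera is an equidistant fisheye: a pixel r from the principal point sees the ray r / f radians off the axis. A picture is of the moment at which its call begins: read the wrist's pose just before it.
- finish_job(): hands the job in, once; it reports no verdict.
The state is a dict: "clock": time; "qpos": joint angles; "qd": joint speeds; "tau": joint torques, N m; "eef_pos": TCP position; "tool_rot": TCP orientation; "force": force on the tool from outside, world axes, zero at the start; "torque": the same for the moment, N m; "width": finger opening in mm.
Only numpy, scipy, OpenCV 4.12 (cv2) and the standard library are available. Lean on these libraries where they do the work, as an engineer would, in place of code of your own. Each camera call takes 0.05 s, during which the arm holds its last target.

## Task

Secure the clevis pin of the blue linkage bracket: take the red-tabbed R-clip out of its wooden keeper block, find the cross hole in the free end of the pin with the tip of the clip's straight leg, and push the leg down through it until the bow has sprung round the pin and the leg's shoulder sits on the pin; then let go. The pin has some end play, so feel for the hole with a light touch and never force the clip, and leave the other things on the bench where they are.

Things in the scene. Friction and masses are not known exactly. Their poses are not given: they have to be found in the camera images.
- clip: Loose steel R-clip (60 g) with a red grip tab, standing upright in the keeper. Origin: on the straight leg's axis, level with the tab's underside; +z up, away from the leg's tip; y across the flat clip. The spring bow (5 mm wire) is on the -x side: belly at x = -11.5, z = -38 mm (level with the pin when home), neck at x = -7, z = -52, end flaring out to x = -15, z = -69.
- clip_grip (a point): Middle of the clip's red tab, which is 34 mm (x) by 12 mm (y) by 26 mm high with flat sides to be gripped across y; axes as the clip's. It lies 9 mm to -x of the leg's axis and 13 mm above the clip's origin.
- clip_tip (a point): Lowest point of the clip's straight leg, 91 mm below the clip's origin; axes as the clip's. The leg is 6 mm round wire with a round end; from 61 mm above the tip upward it is 11 mm thick, and this shoulder rests on the pin when home. At the start the lowest 21 mm stand in the keeper's hole.
- clip_bow (a joint): Spring angle of the clip's bow about its coil, rad: 0 at rest, grows as the bow is spread from the leg; about 0.08 to 0.1 while its neck passes the thickest part of the pin, back below 0.03 when it has sprung over and the clip is home. Pushing it over takes about 6 to 10 N; then it draws the clip down a little, and a few mm of light pushing remain to the shoulder.
- bracket: Fixed blue clevis bracket on a grey base plate (x -40 to +130, y -65 to +65, 10 mm thick), with a horizontal steel pin along its y axis. Origin: underside of the plate, below the pin's axis; z up. Blue cheeks: y = +8 to +52, 46 mm wide, 97 mm high. A 16 mm rod at pin height, y = +30, runs to +x into a post 92 mm high at x = 93 to 123 mm.
- pin_mid (a point): Point on the pin's axis, 75 mm above the bracket's underside, where the cross hole is when the pin is at mid end play; fixed to the bracket, axes as the bracket's. The real hole lies anywhere up to 8 mm either side along y; the pin's place is not reported and is held by about 14 N of friction. Home, the clip's tip is 53 mm below this point; the bow may be on the +x or -x side.
- pin_top (a point): Point 8 mm above pin_mid on the milled flat (12 mm wide) along the top of the pin's free end. Pin: 20 mm diameter, head at +y, free end at -y, 25 mm past its hole; the flat runs from that end to 20 mm past the hole. The vertical cross hole is 8 mm wide, eight-sided, right through. Free room below the pin's axis: 65 mm.
- keeper: Fixed dark wooden keeper block, 64 x 64 x 42 mm, origin at the centre of its underside, z up. A vertical hole (7.4 mm, 22 mm deep) at x = +8 mm, y = 0 holds the clip's leg.
- mallet: Bystander lying or standing on the bench, to be left alone: wooden mallet.
- block_23: Bystander lying or standing on the bench, to be left alone: small tapered wooden block, 28x51x64 mm.
- block_24: Bystander lying or standing on the bench, to be left alone: small tapered wooden block, 28x50x64 mm.
Mind the look-alikes: they are no part of the job. Of the things shaped like the clip, the steel one is meant. Leave any turquoise look-alike of the keeper alone.

How it is judged:
By the outcome, as a careful person would: the job done as asked, in the order asked, and still so for the second after the job is handed in, with the robot touching nothing.
It also fails if it takes over 58 s, if anything falls off the work surface, if the arm or the gripper's body presses on something with over 40 N, if the wrist force passes 120 N, or if a joint passes its speed limit or range.

## Working session

There is one attempt and no reset: what is moved stays moved. The work goes in short steps, Python scripts to look and compute and a tool call to move; the robot and the scene stay as the last step left them, time stands still between calls to the robot, and variables do not carry over. Pictures are saved under pics/ and viewed, and the job is handed in when it is done.

Besides the shell and the picture viewer there is one more tool, called after "Emit:" as a command line: name --argument value ..., lists and objects as JSON in quotes. carry_out: Moves the arm, as the interface text tells. Its arguments: {"type":"object","properties":{"series":{"type":"array","items":{"type":"array","items":{"type":"array","items":{"type":"number"}}}}},"required":["series"]}

```bash
ls; mkdir -p pics; python3 - <<'E'
from cell import *
import cv2
s=read_state();print(s)
for n in("scene","top","wrist"):
    d=get_image(n);cv2.imwrite(f"pics/{n}0.png",d["img"]);print(n,d["mtx"].tolist(),d.get("T",d.get("T_tool_cam")).round(3).tolist())
    import numpy as np;np.savez(f"{n}0.npz",**{k:v for k,v in d.items()})
E
```

```text
pics
{'clock': 0.0, 'qpos': array([ 1.19817325,  0.62932623,  0.03844631,  1.5183862 , -0.02698367,
        0.99630554, -0.01996254]), 'qd': array([-0.00048437, -0.00051856, -0.00137524,  0.00042009,  0.00093293,
       -0.00037505,  0.00064762]), 'tau': array([ 9.64449609e-04, -5.63400614e+01,  1.22663196e+00, -1.93443650e+01,
        1.09584173e-02,  1.05922879e-02, -1.55788491e-06]), 'eef_pos': array([ 196.14869565, -619.03115273,  230.39625654]), 'tool_rot': array([-3.13968592e+00,  4.07951033e-05,  3.06865517e-01]), 'force': array([-0.10104466, -0.11030105, -0.81952907]), 'torque': array([ 0.02123192,  0.06234351, -0.00376201]), 'width': 85.45699803876008}
scene [[472.1201628639142, 0.0, 275.2147994455755], [0.0, 472.1201628639142, 210.93294980693506], [0.0, 0.0, 1.0]] [[-0.8, -0.388, 0.457, 66.451], [-0.599, 0.493, -0.631, 785.599], [0.019, -0.779, -0.627, 782.942], [0.0, 0.0, 0.0, 1.0]]
top [[427.5296388468408, 0.0, 287.55905942851325], [0.0, 427.5296388468408, 209.2699512026289], [0.0, 0.0, 1.0]] [[0.029, -0.991, 0.128, 448.474], [-1.0, -0.029, 0.005, 64.243], [-0.001, -0.128, -0.992, 1071.28], [0.0, 0.0, 0.0, 1.0]]
wrist [[325.19226210127806, 0.0, 284.9890689624696], [0.0, 325.19226210127806, 208.91071482355846], [0.0, 0.0, 1.0]] [[-0.0, -0.948, -0.318, 82.52], [1.0, -0.0, -0.001, 0.126], [0.001, -0.318, 0.948, -141.783], [0.0, 0.0, 0.0, 1.0]]
```

View pics/scene0.png

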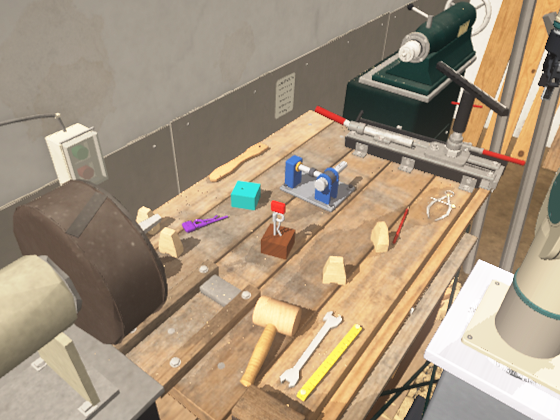

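View pics/top0.png

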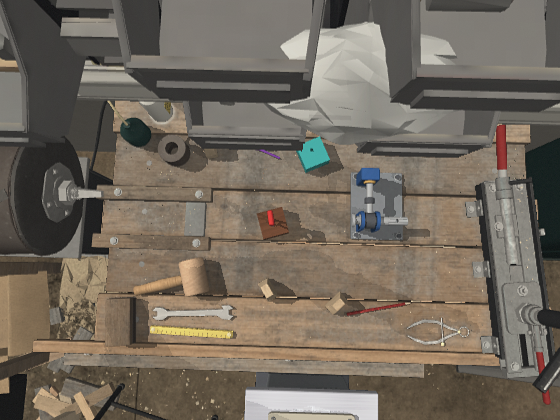

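View pics/wrist0.png

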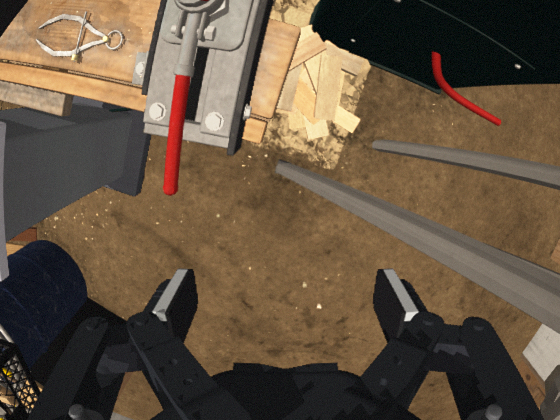

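Scene: the steel clip with red tab stands in the dark wood keeper, scene (278,225) / top (271,218); a purple look-alike clip lies at scene (205,222), turquoise keeper look-alike at scene (245,195) / top (314,153). Bracket is at top (377,205). I'll enlarge.

```bash
python3 - <<'E'
import cv2,numpy as np
s=cv2.imread("pics/scene0.png");t=cv2.imread("pics/top0.png")
a=cv2.resize(s[140:270,170:370],None,fx=4,fy=4,interpolation=cv2.INTER_CUBIC)
cv2.imwrite("pics/sc.png",a)
b=cv2.resize(t[140:260,245:425],None,fx=4.4,fy=4.4,interpolation=cv2.INTER_CUBIC)
cv2.imwrite("pics/tc.png",b)
E
```

```text
(no output)
```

View pics/sc.png

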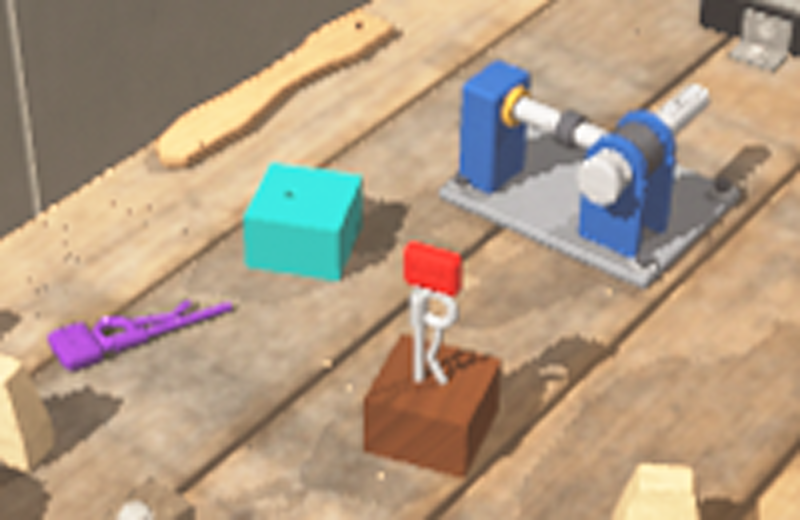

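View pics/tc.png

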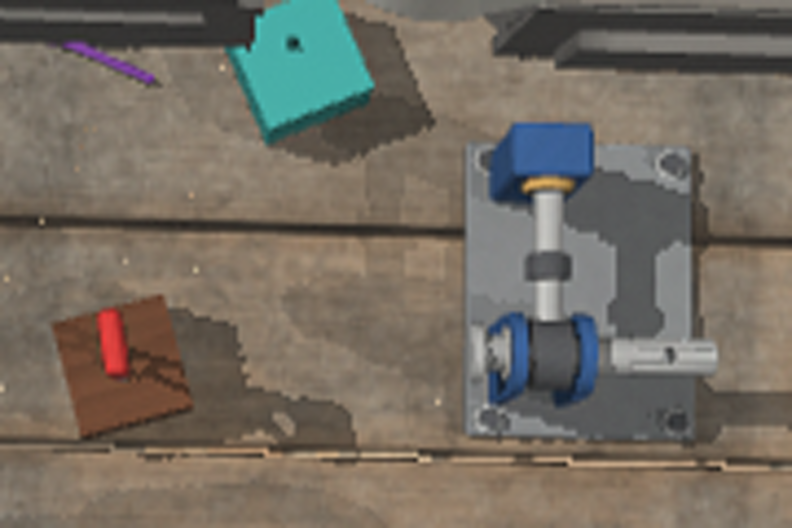

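```bash
cat > h.py <<'E'
import numpy as np,cv2
from scipy.spatial.transform import Rotation as R
def world(d,T=None):
    T=d["T"] if T is None else T
    z=d["z_map"].astype(float);v,u=np.mgrid[:420,:560];K=d["mtx"]
    P=np.stack([(u-K[0,2])/K[0,0]*z,(v-K[1,2])/K[1,1]*z,z,np.ones_like(z)],-1)
    W=(P@T.T)[...,:3];W[z==0]=np.nan;return W
def project(d,p):
    q=np.linalg.inv(d["T"])@np.append(p,1);q=q[:3]/q[2];return (d["mtx"]@q)[:2]
def px2plane(d,u,v,z):
    K=d["mtx"];r=d["T"][:3,:3]@np.array([(u-K[0,2])/K[0,0],(v-K[1,2])/K[1,1],1]);o=d["T"][:3,3]
    return o+r*(z-o[2])/r[2]
E
python3 - <<'E'
from h import *
t=dict(np.load("top0.npz"));s=dict(np.load("scene0.npz"))
for n,d in(("top",t),("scene",s)):
    W=world(d);im=d["img"].astype(int);b,g,r=im[...,0],im[...,1],im[...,2]
    m=(r>150)&(g<70)&(b<70)&(W[...,1]>-100)&(W[...,0]>300)&(W[...,2]>80)
    P=W[m];print(n,"tab",m.sum(),np.nanmedian(P,0).round(1),np.nanmin(P,0).round(1),np.nanmax(P,0).round(1))
    top=P[P[:,2]>132];print(top.mean(0).round(1) if len(top) else 0)
    if len(top)>5:
        (c,sz,a)=cv2.minAreaRect(top[:,:2].astype(np.float32));print(c,sz,a)
W=world(t)
f=lambda u,v,z:px2plane(t,245+u/4.4-.38,140+v/4.4-.38,z).round(1)
print("hole",f(670,356,83),"pinL",f(612,356,85),"pin end",f(718,357,83))
print("base corners",[f(*c,10) for c in((466,143),(694,150),(694,437),(464,437))])
print("keeper",[f(*c,42) for c in((52,323),(162,296),(191,408),(82,438))])
print("tab",[f(*c,138) for c in((98,312),(119,309),(128,375),(107,379))])
# heightmap near start-to-goal
for y in range(-700,200,50):
    print(y,[int(np.nanmax(np.where((abs(W[...,0]-x)<25)&(abs(W[...,1]-y)<25),W[...,2],-999))) for x in range(100,900,50)])
E
```

```text
top tab 64 [551.1 107.1 136.4] [535.6 102.  131. ] [566.9 114.1 142.2]
[550.4 107.2 136.6]
(550.77392578125, 107.42877197265625) (31.783611297607422, 9.599320411682129) 9.937291145324707
scene tab 120 [547.9 112.4 128. ] [532.1 103.7 114.9] [566.2 118.1 140.5]
[547.4 111.  136.6]
(548.6244506835938, 110.22541809082031) (31.17522621154785, 11.131601333618164) 8.608153343200684
hole [ 557.3 -185.5   83. ] pinL [ 556.2 -154.4   85. ] pin end [ 557.5 -210.8   83. ]
base corners [array([685.1, -87.1,  10. ]), array([ 684.8, -218.1,   10. ]), array([ 519.8, -217.3,   10. ]), array([516. , -87.7,  10. ])]
keeper [array([570.2, 144.5,  42. ]), array([586.9,  84.3,  42. ]), array([525.5,  66.5,  42. ]), array([507.4, 125.6,  42. ])]
tab [array([565. , 114.2, 138. ]), array([566.9, 103.8, 138. ]), array([533.9,  98.2, 138. ]), array([531.6, 108.5, 138. ])]
-700 [-337, -999, -999, -999, -999, -999, -999, -999, -117, -999, -999, -999, -999, -999, -999, -999]
-650 [-518, -999, -999, -999, -651, -999, -999, -999, -44, -999, -999, -999, -999, -999, -999, -999]
-600 [-999, -999, -999, -999, 1, 1, -9
[... 398 characters left out ...]
99]
-300 [-999, -999, -9, 11, 11, 10, 6, 6, 5, 8, 5, 5, 5, 3, -999, -999]
-250 [-999, -999, -10, 7, 8, 7, 6, 5, 5, 6, 5, 5, 5, 4, -999, -999]
-200 [-999, -999, -9, 8, 6, 35, 6, 7, 20, 87, 15, 22, 21, 3, -999, -999]
-150 [6, 3, -9, 5, 6, 10, 6, 6, 13, 763, 761, 96, 94, 3, -999, -999]
-100 [15, 5, -10, 5, 5, 38, 6, 6, 19, 761, 849, 96, 95, 3, -999, -999]
-50 [17, 5, -10, 6, 5, 67, 62, 5, 918, 918, 882, 5, 45, 4, -999, -999]
0 [18, 4, -10, 5, 26, 4, 6, 4, 918, 927, 875, 5, 47, 49, 2, -999]
50 [16, 4, -10, 6, 6, 4, 6, 6, 920, 927, 880, 800, 46, 47, 3, -999]
100 [16, 6, -11, 4, 4, 64, 70, 4, 918, 918, 876, 7, 9, 9, -999, -999]
150 [5, 3, -10, 5, 7, 4, 66, 6, 918, 926, 876, 26, 22, 10, -999, -999]
```

Chosen: the steel clip with red tab (scene (278,225), top (271,218)); the purple one at scene (205,222) and the turquoise keeper at top (314,153) are look-alikes. Bracket's yaw is about 0, with the hole visible at top (397,221). First lift clear of the vise handle (z 273).

Emit:
carry_out --series '[[[0,0,-4,0,0,0,8.5],[0,0,-8,0,0,0,8.5],[0,0,-12,0,0,0,8.5],[0,0,-16,0,0,0,8.5],[0,0,-17,0,0,0.05,8.5]]]'

```text
clock: 0.57
eef_pos: [196.9, -621.9, 408.7]
tool_rot: [3.13, -0.001, 0.256]
force: [0.4, -1.1, 0.1]
width: 85.2
```

```bash
cat >> h.py <<'E'
def tool_delta(s,target,yaw=None):
    """delta in cm along tool axes and turn"""
    Rt=R.from_euler('xyz',s["tool_rot"]);d=Rt.inv().apply(np.array(target)-s["eef_pos"])/10
    out=[d.round(2)]
    if yaw is not None:
        out.append((Rt.inv()*R.from_euler('xyz',[np.pi,0,yaw])).as_rotvec().round(4))
    return out
E
python3 - <<'E'
from h import *
from cell import *
s=read_state();print(s["eef_pos"],s["tool_rot"],s["force"],s["clock"])
print(tool_delta(s,[549,109,300],.166))
E
```

```text
[ 196.91833666 -621.88230312  408.65686568] [ 3.13043782e+00 -1.04114164e-03  2.56320857e-01] [ 0.4274791  -1.05994036  0.10348985] 0.5667
[array([ 52.58, -61.89,  10.23]), array([ 0.0111, -0.0015,  0.0903])]
```

Emit:
carry_out --series '[[[2.6,-3.1,0,0,0,0.02,8.5],[5.2,-6.2,0,0,0,0.04,8.5],[7.8,-9.3,0,0,0,0.06,8.5],[10.4,-12.4,0,0,0,0.09,8.5],[13,-15.5,0,0,0,0.09,8.5]]]'

```text
clock: 0.98
eef_pos: [283.0, -434.7, 401.1]
tool_rot: [-3.141, 0.0, 0.165]
force: [1.1, -0.1, 0.2]
width: 85.0
```

```bash
python3 - <<'E'
from h import *
from cell import *
s=read_state();print(s["eef_pos"],s["tool_rot"],s["qpos"],s["clock"])
print(tool_delta(s,[549,109,300],.166))
E
```

```text
[ 282.99520662 -434.70325043  401.05864199] [-3.14115713e+00  1.34697568e-04  1.65196338e-01] [ 0.91266871  0.28273056  0.03663532  1.61408098 -0.01085981  1.24542898
 -0.45427313] 0.9833
[array([ 35.18, -49.25,  10.12]), array([-0.0004,  0.0001, -0.0008])]
```

Emit:
carry_out --series '[[[2.3,-3.3,0,0,0,0,8.5],[4.7,-6.6,0,0,0,0,8.5],[7,-9.8,0,0,0,0,8.5],[9.4,-13.1,0,0,0,0,8.5],[11.7,-16.4,0,0,0,0,8.5]]]'

```text
clock: 1.4
eef_pos: [371.2, -253.6, 401.3]
tool_rot: [3.141, -0.0, 0.167]
force: [0.3, -0.6, -0.7]
width: 85.0
```

Emit:
carry_out --series '[[[2.3,-3.3,0,0,0,0,8.5],[4.7,-6.6,0,0,0,0,8.5],[7,-9.8,0,0,0,0,8.5],[9.4,-13.1,0,0,0,0,8.5],[11.7,-16.4,0,0,0,0,8.5]]]'

```text
clock: 1.82
eef_pos: [459.4, -72.6, 401.4]
tool_rot: [3.141, -0.0, 0.167]
force: [2.0, -0.2, 0.0]
width: 84.9
```

```bash
python3 - <<'E'
from h import *
from cell import *
s=read_state();print(s["eef_pos"],s["tool_rot"],s["qpos"],s["clock"],s["force"])
print(tool_delta(s,[530,109,300],.166))
E
```

```text
[459.3518813  -72.55748931 401.39153451] [ 3.14136239e+00 -2.44764999e-04  1.66538454e-01] [ 0.28853504  0.19760247 -0.23760379  1.73277351  0.04946615  1.21673924
 -1.36601931] 1.8167 [ 2.00899750e+00 -1.76687414e-01  7.64120410e-04]
[array([  9.97, -16.74,  10.14]), array([ 0.0002, -0.0002,  0.0005])]
```

Emit:
carry_out --series '[[[2,-3.4,1,0,0,0,8.5],[4,-6.7,2,0,0,0,8.5],[6,-10,4,0,0,0,8.5],[8,-13.4,6,0,0,0,8.5],[10,-16.7,8,0,0,0,8.5]]]'

```text
clock: 2.23
eef_pos: [528.1, 103.5, 323.4]
tool_rot: [3.141, -0.0, 0.167]
force: [0.3, -0.2, 0.7]
width: 85.2
```

Emit:
carry_out --series '[[[0,0,1,0,0,0,8.5],[0,0,2,0,0,0,8.5],[0,0,2,0,0,0,8.5]]]'

```text
clock: 2.48
eef_pos: [526.4, 100.5, 301.8]
tool_rot: [3.14, 0.005, 0.167]
force: [1.2, -0.2, -0.4]
width: 85.2
```

```bash
python3 - <<'E'
from h import *
from cell import *
s=read_state();d=get_image("wrist");print(s["eef_pos"],s["tool_rot"],s["qpos"],s["clock"],s["force"])
np.savez("w1.npz",p=s["eef_pos"],r=s["tool_rot"],**d);cv2.imwrite("pics/w1.png",d["img"])
E
```

```text
[526.37951445 100.54457659 301.8286562 ] [3.14039834 0.00498362 0.16669053] [-0.02555133  0.40273248 -0.30971702  1.73104565  0.13994875  1.0345616
 -1.78843878] 2.4833 [ 1.15057453 -0.23584498 -0.42805188]
```

View pics/w1.png

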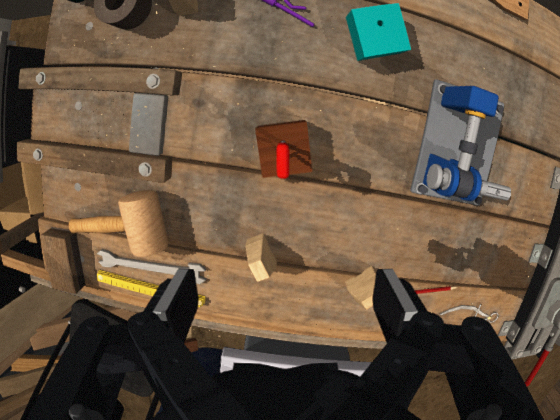

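```bash
cat >> h.py <<'E'
def fray(d,u,v):
    K=d["mtx"];dx=(u-K[0,2])/K[0,0];dy=(v-K[1,2])/K[1,1];th=np.hypot(dx,dy)
    k=np.where(th>1e-9,np.tan(th)/np.maximum(th,1e-9),1.);return np.stack([dx*k,dy*k,np.ones_like(dx*k)],-1)
def Twc(d):
    T=np.eye(4);T[:3,:3]=R.from_euler('xyz',d["r"]).as_matrix();T[:3,3]=d["p"];return T@d["T_tool_cam"]
def wworld(d):
    v,u=np.mgrid[:420,:560].astype(float);P=fray(d,u,v)*d["z_map"][...,None];T=Twc(d)
    W=P@T[:3,:3].T+T[:3,3];W[d["z_map"]==0]=np.nan;return W
def wplane(d,u,v,z):
    T=Twc(d);r=T[:3,:3]@fray(d,np.float64(u),np.float64(v));o=T[:3,3];return (o+r*(z-o[2])/r[2])
def snap(n):
    from cell import read_state,get_image
    s=read_state();d=get_image("wrist");np.savez(n+".npz",p=s["eef_pos"],r=s["tool_rot"],**d);cv2.imwrite(f"pics/{n}.png",d["img"])
    return s,dict(np.load(n+".npz"))
E
python3 - <<'E'
from h import *
d=dict(np.load("w1.npz"));W=wworld(d);im=d["img"].astype(int);b,g,r=im[...,0],im[...,1],im[...,2]
v,u=np.mgrid[:420,:560]
m=(r>140)&(g<75)&(b<75)&(abs(u-283)<25)&(abs(v-160)<30)
P=W[m];print(m.sum(),np.nanmin(P,0),np.nanmax(P,0))
t=P[P[:,2]>132];print(t.mean(0),cv2.minAreaRect(t[:,:2].astype(np.float32)))
print(np.percentile(P[:,2],[5,50,95]), u[m].min(),u[m].max(),v[m].min(),v[m].max())
cv2.imwrite("pics/w1c.png",cv2.resize(d["img"][60:220,240:520],None,fx=2.8,fy=2.8,interpolation=cv2.INTER_CUBIC))
E
```

```text
404 [514.98243107 100.18492368  39.54274532] [568.42775079 115.53126249 138.08964494]
[552.09275505 107.52167548 135.4503303 ] ((552.0235595703125, 107.22062683105469), (32.93779754638672, 10.714838981628418), 9.302282333374023)
[nan nan nan] 276 288 144 178
```

View pics/w1c.png

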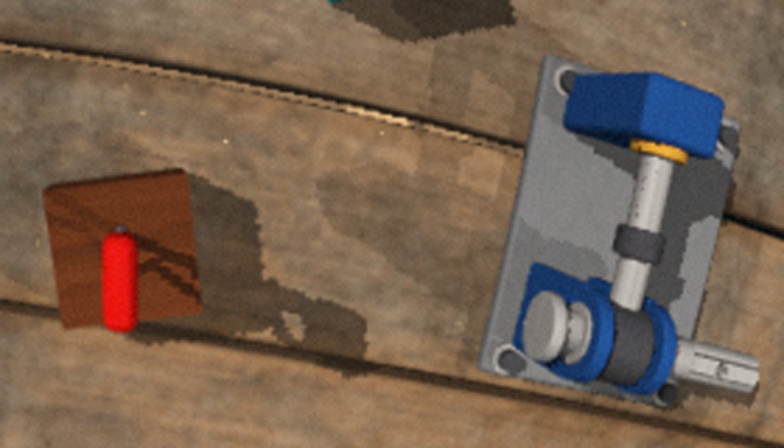

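```bash
python3 - <<'E'
from h import *
from cell import *
s=read_state();print(s["eef_pos"],s["tool_rot"])
print(tool_delta(s,[550.5,108.2,170],.163))
E
```

```text
[527.07113717  99.99304881 303.18412046] [3.14030601e+00 2.82605803e-03 1.65147863e-01]
[array([ 2.48, -0.44, 13.31]), array([0.0013, 0.0028, 0.0021])]
```

Emit:
carry_out --series '[[[2.5,-0.4,4,0,0,0,8.5],[2.5,-0.4,8,0,0,0,8.5],[2.5,-0.4,11,0,0,0,8.5],[2.5,-0.4,13,0,0,0,8.5],[2.5,-0.4,13,0,0,0,8.5]]]'

```text
clock: 2.95
eef_pos: [549.5, 106.9, 171.0]
tool_rot: [3.14, 0.007, 0.164]
force: [-0.6, 0.2, -0.6]
width: 85.0
```

```bash
python3 - <<'E'
from h import *
from cell import *
s,d=snap("w2");print(s["eef_pos"],s["tool_rot"],s["clock"])
W=wworld(d);im=d["img"].astype(int);b,g,r=im[...,0],im[...,1],im[...,2]
m=(r>140)&(g<75)&(b<75);P=W[m];t=P[(P[:,2]>133)&(abs(P[:,0]-550)<40)];print(len(t),t.mean(0),cv2.minAreaRect(t[:,:2].astype(np.float32)))
s=read_state();print(s["eef_pos"]);print(tool_delta(s,[550.5,108.2,109],.163))
E
```

```text
[549.48875391 106.9129198  171.00210293] [3.13999877 0.00715717 0.16390237] 2.95
838 [553.54236437 107.62207544 135.56515489] ((552.48486328125, 107.44573974609375), (33.13257598876953, 10.98361587524414), 11.083641052246094)
[551.13619076 107.71302554 173.4396055 ]
[array([-0.04, -0.07,  6.44]), array([0.0011, 0.003 , 0.0012])]
```

View pics/w2.png

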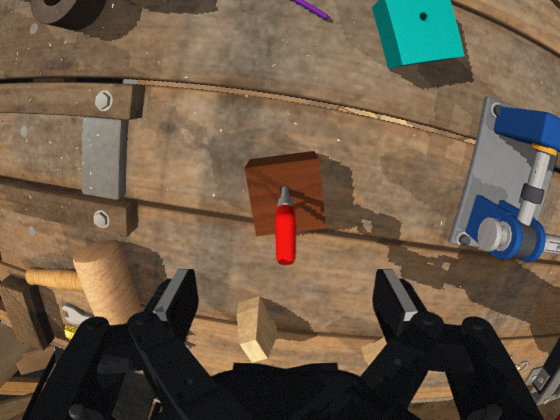

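Emit:
carry_out --series '[[[0,0,3,0,0,0,8.5],[0,0,5.5,0,0,0,6],[0,0,6.4,0,0,0,4],[0,0,6.4,0,0,0,3],[0,0,6.4,0,0,0,3]]]'

```text
clock: 3.42
eef_pos: [553.2, 109.7, 111.9]
tool_rot: [3.142, -0.003, 0.166]
force: [-0.0, -0.1, 0.7]
width: 38.2
```

```bash
python3 - <<'E'
from h import *
from cell import *
s,d=snap("w3");print(s["eef_pos"],s["tool_rot"],s["clock"],s["width"],s["force"])
E
```

```text
[553.18123019 109.72690255 111.93338073] [ 3.14151302e+00 -2.60725252e-03  1.65996767e-01] 3.4167 38.22994970162127 [-0.00926567 -0.0789604   0.71094905]
```

View pics/w3.png

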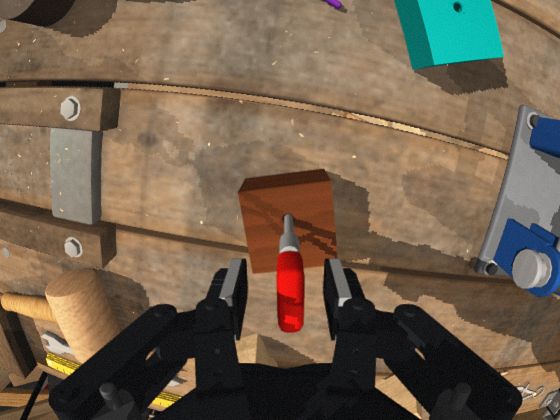

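Emit:
carry_out --series '[[[-0.1,0.2,0.2,0,0,0,3],[-0.1,0.2,0.2,0,0,0,2.2],[-0.1,0.2,0.2,0,0,0,1.8]]]'

```text
clock: 3.72
eef_pos: [551.7, 107.5, 109.1]
tool_rot: [3.141, -0.002, 0.166]
force: [0.3, 0.3, 0.6]
width: 18.0
```

Emit:
carry_out --series '[[[0,0,0,0,0,0,1.4],[0,0,0,0,0,0,1],[0,0,0,0,0,0,0.8],[0,0,0,0,0,0,0.5],[0,0,0,0,0,0,0.5]]]'

```text
clock: 4.13
eef_pos: [551.6, 108.0, 108.6]
tool_rot: [-3.141, -0.001, 0.167]
force: [-0.5, -0.1, 4.2]
width: 10.6
```

```bash
python3 - <<'E'
from h import *
from cell import *
s,d=snap("w4");print(s["eef_pos"],s["tool_rot"],s["clock"],s["width"],s["force"],s["torque"])
E
```

```text
[551.64687702 108.04765759 108.55795486] [-3.14136411e+00 -1.06096410e-03  1.66930675e-01] 4.1333 10.647930957597604 [-0.54421849 -0.05124422  4.15715835] [ 0.17319445 -0.02280271  0.03592687]
```

View pics/w4.png

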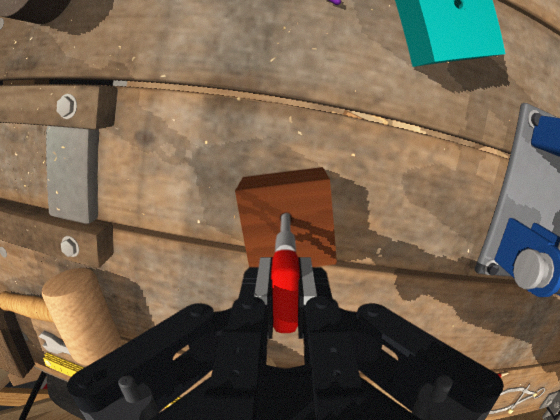

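Gripped: tab at (285,290) between both pads. Lift straight.

Emit:
carry_out --series '[[[0,0,-1,0,0,0,0.5],[0,0,-2.5,0,0,0,0.5],[0,0,-5,0,0,0,0.5],[0,0,-8,0,0,0,0.5],[0,0,-10,0,0,0,0.5]]]'

```text
clock: 4.6
eef_pos: [551.2, 107.7, 210.4]
tool_rot: [-3.142, -0.001, 0.167]
force: [-0.2, 0.6, -0.9]
width: 10.9
```

Emit:
carry_out --series '[[[0,0,-0.5,0,0,0,0.5],[0,0,-0.5,0,0,0,0.5]]]'

```text
clock: 4.77
eef_pos: [551.8, 107.8, 214.7]
tool_rot: [3.142, -0.003, 0.167]
force: [0.1, 0.0, -0.8]
width: 11.1
```

```bash
python3 - <<'E'
from h import *
from cell import *
s,d=snap("w5");print(s["eef_pos"],s["tool_rot"],s["clock"],s["width"],s["force"],s["torque"])
c=d["img"][120:360,180:420];cv2.imwrite("pics/w5c.png",cv2.resize(c,None,fx=2.5,fy=2.5,interpolation=cv2.INTER_CUBIC))
t=get_image("scene");cv2.imwrite("pics/s5.png",cv2.resize(t["img"][120:290,170:400],None,fx=3.4,fy=3.4,interpolation=cv2.INTER_CUBIC))
E
```

```text
[551.84297858 107.78662879 214.73025967] [ 3.14155534e+00 -2.68490976e-03  1.66548153e-01] 4.7667 11.11598645944126 [ 0.14639271  0.02659962 -0.75270574] [-0.02065189  0.01547506  0.00153048]
```

View pics/w5c.png

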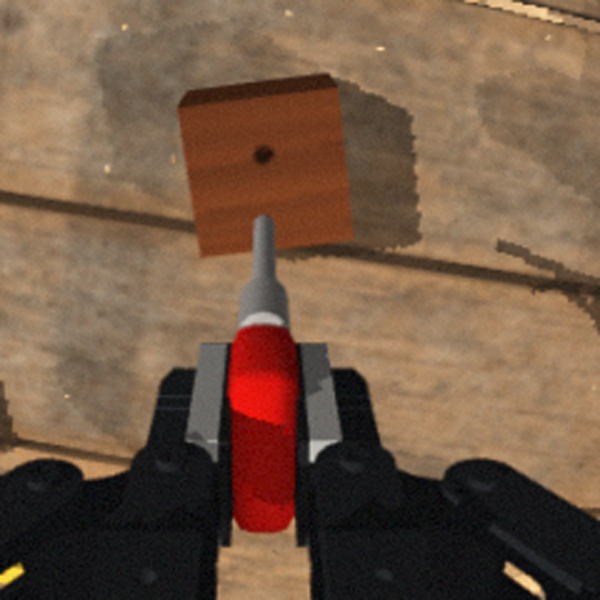

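View pics/s5.png

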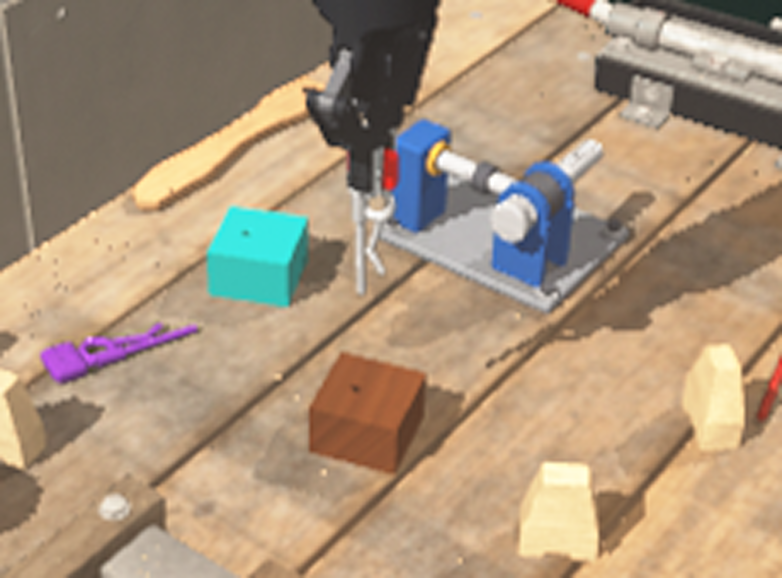

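Clip held upright, tip at wrist px (285,207); keeper empty. Move over the bracket with tip at ~z 140.

Emit:
carry_out --series '[[[-0.6,3.6,-1,0,0,0.04,0.5],[-1.3,7.2,-1.2,0,0,0.08,0.5],[-1.9,10.8,-1.2,0,0,0.12,0.5],[-2.6,14.4,-1.2,0,0,0.16,0.5],[-3.3,18,-1.2,0,0,0.16,0.5]]]'

```text
clock: 5.28
eef_pos: [547.0, -76.8, 223.4]
tool_rot: [-3.141, 0.004, 0.006]
force: [-0.1, -0.1, -0.4]
width: 10.9
```

```bash
python3 - <<'E'
from h import *
from cell import *
s=read_state();print(s["eef_pos"],s["tool_rot"],s["clock"],s["width"],s["force"])
print(tool_delta(s,[548,-185,225],.0))
E
```

```text
[547.03354152 -76.81338136 223.35282587] [-3.14140052  0.00368823  0.00558326] 5.2833 10.948836991194767 [-0.0887722  -0.06118292 -0.41007898]
[array([ 0.04, 10.82, -0.17]), array([-0.0002,  0.0037,  0.0056])]
```

Emit:
carry_out --series '[[[0,3.5,0,0,0,0,0.5],[0,6.5,0,0,0,0,0.5],[0,9,0,0,0,0,0.5],[0,10.5,0,0,0,0,0.5],[0,10.8,0,0,0,0,0.5]]]'

```text
clock: 5.7
eef_pos: [547.4, -187.5, 223.0]
tool_rot: [3.14, 0.004, 0.001]
force: [0.5, -0.5, -1.3]
width: 11.3
```

Emit:
carry_out --series '[[[0,0,0,0,0,0,0.5],[0,0,0,0,0,0,0.5]]]'

```text
clock: 5.87
eef_pos: [548.8, -181.5, 224.1]
tool_rot: [-3.14, 0.002, 0.008]
force: [0.5, 0.4, -1.3]
width: 11.1
```

```bash
python3 - <<'E'
from h import *
from cell import *
s,d=snap("w6");print(s["eef_pos"],s["tool_rot"],s["clock"],s["width"],s["force"],s["torque"])
c=d["img"][130:330,160:420];cv2.imwrite("pics/w6c.png",cv2.resize(c,None,fx=3,fy=3,interpolation=cv2.INTER_CUBIC))
E
```

```text
[ 548.83530672 -181.46511661  224.08240162] [-3.13969395e+00  1.90493869e-03  8.10321278e-03] 5.8667 11.14022763732649 [ 0.53191954  0.41524046 -1.31298256] [ 0.05652922  0.00255542 -0.03438634]
```

View pics/w6c.png

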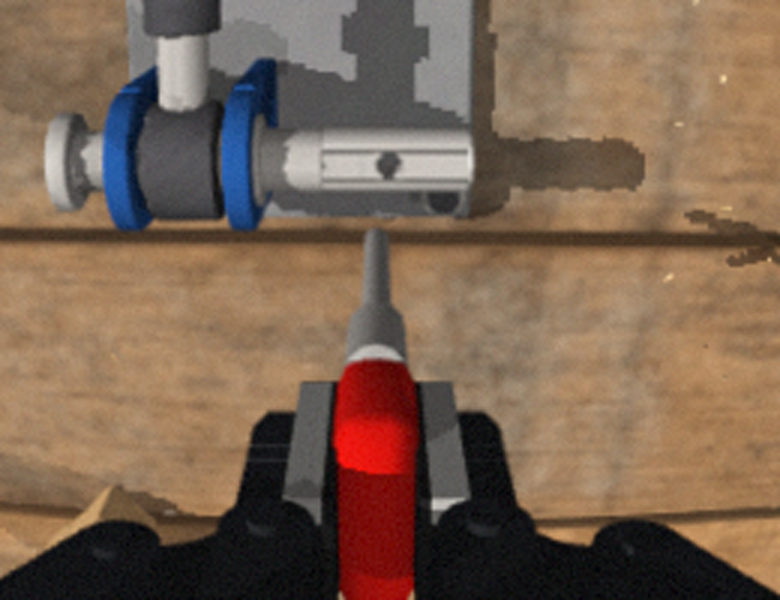

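```bash
python3 - <<'E'
from h import *
from cell import *
for f,(u,v) in(("w6",(160+376/3-.33,130+236/3-.33)),("w5",(180+263/2.5-.3,120+222/2.5-.3))):
    d=dict(np.load(f+".npz"));R0=R.from_euler('xyz',d["r"])
    for dz in(80,84.6,89): print(f,"tip tool xy",dz,R0.inv().apply(wplane(d,u,v,d["p"][2]-dz)-d["p"]).round(1))
d=dict(np.load("w6.npz"))
g=lambda u,v,z:wplane(d,160+u/3-.33,130+v/3-.33,z).round(1)
print("hole",g(389,164,83),"end",g(473,158,83))
print("flat edges",g(325,150,83),g(470,151,83),g(325,176,83),g(470,178,83))
print("pin sides", g(320,130,77),g(470,130,77),g(320,190,75),g(468,190,75))
W=wworld(d);P=W[int(130+140/3),int(160+330/3):int(160+470/3)];print(P[::6].round(1))
s=read_state();print(s["eef_pos"],s["tool_rot"])
E
```

```text
w6 tip tool xy 80 [ 8.5 -0.2 80. ]
w6 tip tool xy 84.6 [ 7.  -0.2 84.6]
w6 tip tool xy 89 [ 5.5 -0.2 89. ]
w5 tip tool xy 80 [ 8.4 -0.2 80. ]
w5 tip tool xy 84.6 [ 6.8 -0.2 84.6]
w5 tip tool xy 89 [ 5.4 -0.2 89. ]
hole [ 559.4 -184.8   83. ] end [ 561.5 -209.9   83. ]
flat edges [ 563.6 -165.7   83. ] [ 563.7 -208.9   83. ] [ 555.5 -165.6   83. ] [ 555.3 -209.2   83. ]
pin sides [ 568.3 -163.9   77. ] [ 568.8 -209.3   77. ] [ 548.9 -163.6   75. ] [ 549.3 -209.5   75. ]
[[ 566.5 -167.4   81.3]
 [ 566.4 -172.7   80.7]
 [ 566.5 -178.1   80.9]
 [ 566.4 -183.5   80.2]
 [ 566.7 -188.9   81.3]
 [ 566.6 -194.3   80.6]
 [ 566.6 -199.7   80.1]
 [ 566.8 -205.1   81. ]]
[ 549.10105909 -180.98448405  224.40380857] [-3.13981256e+00  1.35580937e-03  9.21966963e-03]
```

Picture: hole at crop (389,164), tip at (376,232), pin's flat spans crop x 322–472; bracket yaw ≈ 0.01, matching the tool. Correct +3.5 mm in x and y and come down close.

Emit:
carry_out --series '[[[0.3,0.36,1.5,0,0,0,0.5],[0.3,0.36,2.8,0,0,0,0.5],[0.3,0.36,3.8,0,0,0,0.5],[0.3,0.36,3.8,0,0,0,0.5],[0.3,0.36,3.8,0,0,0,0.5]]]'

```text
clock: 6.33
eef_pos: [552.1, -185.5, 186.8]
tool_rot: [-3.141, 0.001, 0.009]
force: [0.6, -0.4, -1.5]
width: 10.8
```

```bash
python3 - <<'E'
from h import *
from cell import *
s,d=snap("w7");print(s["eef_pos"],s["tool_rot"],s["clock"],s["width"],s["force"],s["torque"])
c=d["img"][160:260,220:350];cv2.imwrite("pics/w7c.png",cv2.resize(c,None,fx=6,fy=6,interpolation=cv2.INTER_CUBIC))
E
```

```text
[ 552.11036434 -185.47401006  186.75012785] [-3.14070358e+00  1.24680129e-03  8.57666243e-03] 6.3333 10.827652017669358 [ 0.58193207 -0.38069572 -1.47534157] [0.00261799 0.03622733 0.01548282]
```

View pics/w7c.png

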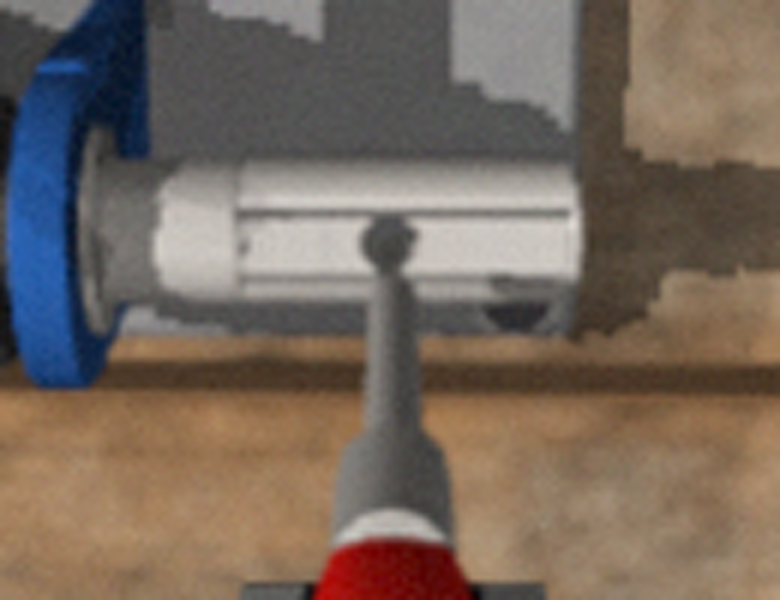

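```bash
python3 - <<'E'
from h import *
from cell import *
d=dict(np.load("w7.npz"));R0=R.from_euler('xyz',d["r"])
g=lambda u,v,z:R0.inv().apply(wplane(d,220+u/6-.42,160+v/6-.42,z)-d["p"]).round(2)
print("hole",g(388,241,83),"flat lines",g(300,214,83),g(300,279,83), "tip centre",g(391,281,d["p"][2]-84.6))
print("pin width",g(300,160,77),g(300,297,75))
s=read_state();print(s["eef_pos"],s["force"])
E
```

```text
hole [  7.71  -0.8  103.74] flat lines [ 11.42 -12.34 103.75] [  2.45 -12.47 103.76] tip centre [ 8.44 -0.39 84.59]
pin width [ 17.18 -12.53 109.74] [ -2.76 -12.91 111.77]
[ 552.62996269 -185.87857703  187.39475007] [ 0.32489191 -0.44676291 -0.2637503 ]
```

Emit:
carry_out --series '[[[-0.1,-0.03,0.5,0,0,0,0.5],[-0.1,-0.03,1,0,0,0,0.5],[-0.1,-0.03,1,0,0,0,0.5],[-0.1,-0.03,1,0,0,0,0.5]]]'

```text
clock: 6.72
eef_pos: [551.1, -186.5, 177.0]
tool_rot: [-3.141, 0.0, 0.007]
force: [-0.7, 0.5, 0.2]
width: 11.5
```

```bash
python3 - <<'E'
from h import *
from cell import *
s,d=snap("w8");print(s["eef_pos"],s["tool_rot"],s["clock"],s["width"],s["force"],s["torque"])
c=d["img"][180:260,235:340];cv2.imwrite("pics/w8c.png",cv2.resize(c,None,fx=7,fy=7,interpolation=cv2.INTER_CUBIC))
E
```

```text
[ 551.09918613 -186.49789222  176.99577216] [-3.14148067e+00  4.13485932e-04  6.73197670e-03] 6.7167 11.543042532695114 [-0.70289012  0.49160231  0.20204014] [ 0.01116611  0.01173792 -0.02746011]
```

View pics/w8c.png

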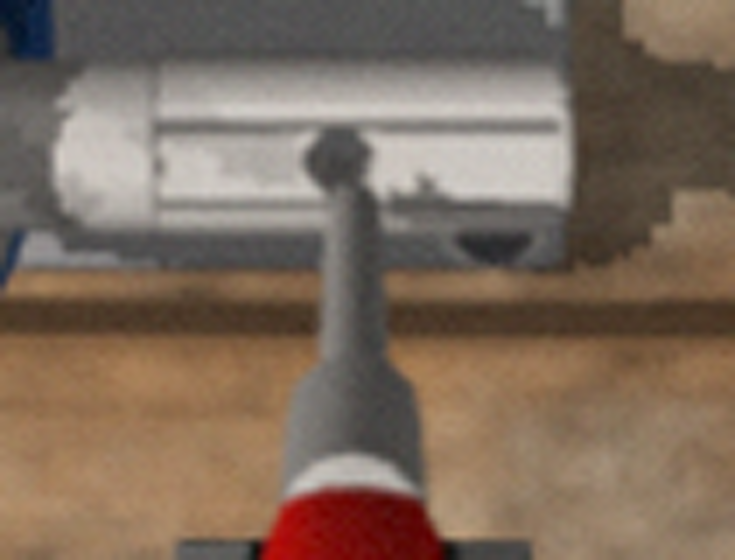

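```bash
python3 - <<'E'
from h import *
from cell import *
d=dict(np.load("w8.npz"));R0=R.from_euler('xyz',d["r"])
g=lambda u,v,z:R0.inv().apply(wplane(d,235+u/7-.43,180+v/7-.43,z)-d["p"]).round(2)
print("hole",g(338,159,83),"flat lines",g(250,124,83),g(250,204,83), "tip centre",g(354,202,d["p"][2]-84.6))
print("pin width",g(300,60,77),g(300,230,75))
s=read_state();print(s["eef_pos"],s["force"])
E
```

```text
hole [ 8.67 -1.84 93.99] flat lines [ 12.64 -11.34  93.99] [  3.52 -11.47  94.  ] tip centre [ 6.88 -0.1  84.6 ]
pin width [18.19 -6.03 99.99] [ -2.28  -6.23 102.  ]
[ 551.29505027 -186.57742848  177.17862141] [-0.82061842  0.7834567  -0.27455975]
```

Emit:
carry_out --series '[[[0.05,-0.17,0,0,0,0,0.5],[0.05,-0.17,0.2,0,0,0,0.5],[0.05,-0.17,0.3,0,0,0,0.5],[0.05,-0.17,0.3,0,0,0,0.5]]]'

```text
clock: 7.1
eef_pos: [551.7, -184.7, 173.9]
tool_rot: [-3.141, 0.0, 0.007]
force: [1.7, -0.7, -1.1]
width: 11.1
```

```bash
python3 - <<'E'
from h import *
from cell import *
s,d=snap("w9");print(s["eef_pos"],s["tool_rot"],s["clock"],s["width"],s["force"],s["torque"])
c=d["img"][180:260,235:340];cv2.imwrite("pics/w9c.png",cv2.resize(c,None,fx=7,fy=7,interpolation=cv2.INTER_CUBIC))
t=get_image("scene");cv2.imwrite("pics/s9.png",cv2.resize(t["img"][120:220,270:370],None,fx=6,fy=6,interpolation=cv2.INTER_CUBIC))
E
```

```text
[ 551.69013844 -184.74554203  173.94732757] [-3.14147315e+00  2.86817707e-04  6.85558206e-03] 7.1 11.12901572929249 [ 1.68571094 -0.68665948 -1.11779755] [ 0.03550172 -0.02621571 -0.01603891]
```

View pics/w9c.png

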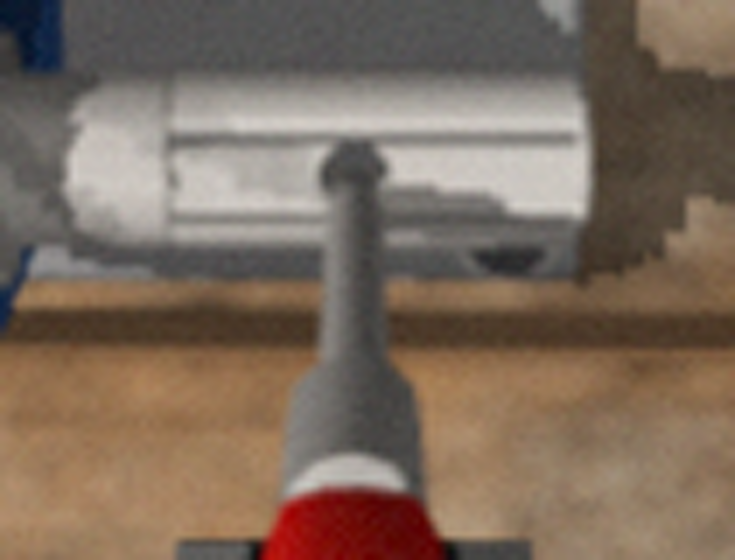

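View pics/s9.png

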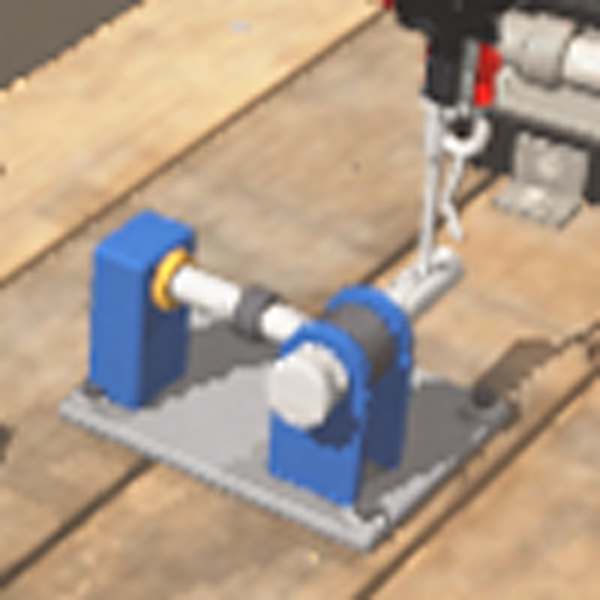

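```bash
python3 - <<'E'
from h import *
from cell import *
d=dict(np.load("w9.npz"));R0=R.from_euler('xyz',d["r"])
g=lambda u,v,z:R0.inv().apply(wplane(d,235+u/7-.43,180+v/7-.43,z)-d["p"]).round(2)
print("hole top edge,mid",g(352,140,83),g(352,172,83),"flat lines",g(250,136,83),g(250,216,83), "tip ctr",g(354,202,d["p"][2]-84.6),g(354,196,d["p"][2]-84.6))
print("pin width",g(300,72,77),g(300,245,75))
s=read_state();print(s["eef_pos"],s["force"])
c=d["img"][190:220,265:310];cv2.imwrite("pics/w9d.png",cv2.resize(c,None,fx=16,fy=16,interpolation=cv2.INTER_LANCZOS4))
E
```

```text
hole top edge,mid [11.75 -0.31 90.94] [ 8.16 -0.32 90.95] flat lines [ 12.2  -11.21  90.95] [  3.17 -11.34  90.95] tip ctr [ 6.88 -0.1  84.6 ] [ 7.55 -0.1  84.6 ]
pin width [17.65 -5.96 96.94] [-3.   -6.16 98.95]
[ 551.78798695 -184.85620332  174.09907105] [-0.45253825 -0.28507733  0.04515957]
```

View pics/w9d.png

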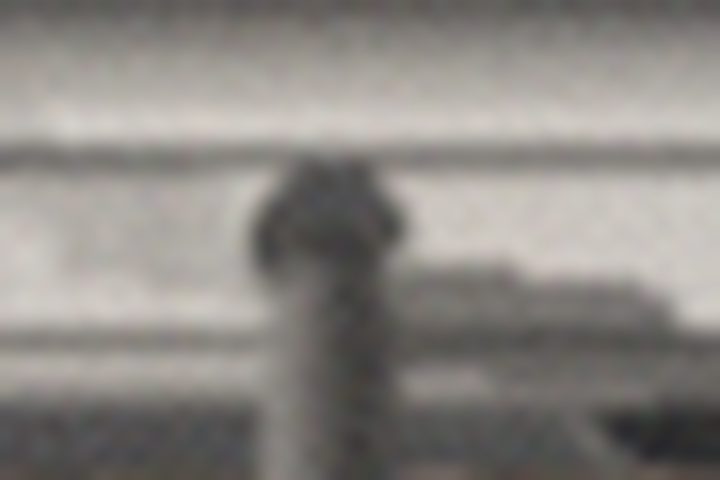

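Emit:
carry_out --series '[[[0.04,-0.02,0.1,0,0,0,0.5],[0.04,-0.02,0.2,0,0,0,0.5],[0.04,-0.02,0.35,0,0,0,0.5],[0.04,-0.02,0.5,0,0,0,0.5],[0.04,-0.02,0.5,0,0,0,0.5]]]'

```text
clock: 7.62
eef_pos: [552.2, -184.6, 168.8]
tool_rot: [-3.141, 0.0, 0.007]
force: [0.5, -0.8, -1.0]
width: 11.1
```

```bash
python3 - <<'E'
from h import *
from cell import *
s,d=snap("w10");print(s["eef_pos"],s["tool_rot"],s["clock"],s["width"],s["force"],s["torque"])
c=d["img"][180:260,235:340];cv2.imwrite("pics/w10c.png",cv2.resize(c,None,fx=7,fy=7,interpolation=cv2.INTER_CUBIC))
E
```

```text
[ 552.20006119 -184.59211658  168.81831559] [-3.14146088e+00  7.06939890e-05  6.80399707e-03] 7.6167 11.149438667062284 [ 0.48266918 -0.84482778 -1.0098337 ] [ 0.00792605 -0.1294681   0.00290151]
```

View pics/w10c.png

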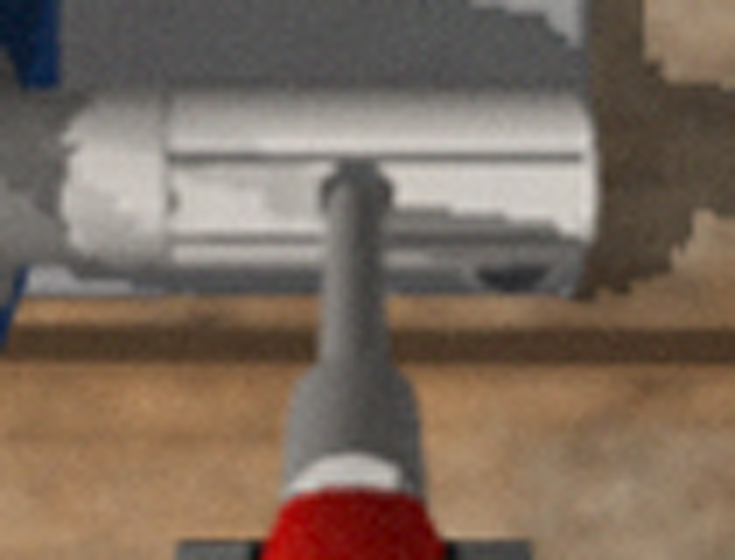

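Leg (355) is centred in the hole (356) and no load yet; continue gently.

Emit:
carry_out --series '[[[0,0,0.1,0,0,0,0.5],[0,0,0.2,0,0,0,0.5],[0,0,0.3,0,0,0,0.5],[0,0,0.4,0,0,0,0.5],[0,0,0.4,0,0,0,0.5]]]'

```text
clock: 8.08
eef_pos: [552.2, -184.6, 165.0]
tool_rot: [-3.142, -0.0, 0.007]
force: [0.3, -0.3, -0.7]
width: 11.1
```

```bash
python3 - <<'E'
from h import *
from cell import *
s,d=snap("w11");print(s["eef_pos"],s["tool_rot"],s["clock"],s["width"],s["force"],s["torque"])
c=d["img"][180:260,235:340];cv2.imwrite("pics/w11c.png",cv2.resize(c,None,fx=7,fy=7,interpolation=cv2.INTER_CUBIC))
E
```

```text
[ 552.22042057 -184.63505469  164.96965484] [-3.14155917e+00 -3.84558284e-05  6.76780875e-03] 8.0833 11.093176274639598 [ 0.34611896 -0.31449699 -0.68629087] [ 0.02808786 -0.16904127  0.03689024]
```

View pics/w11c.png

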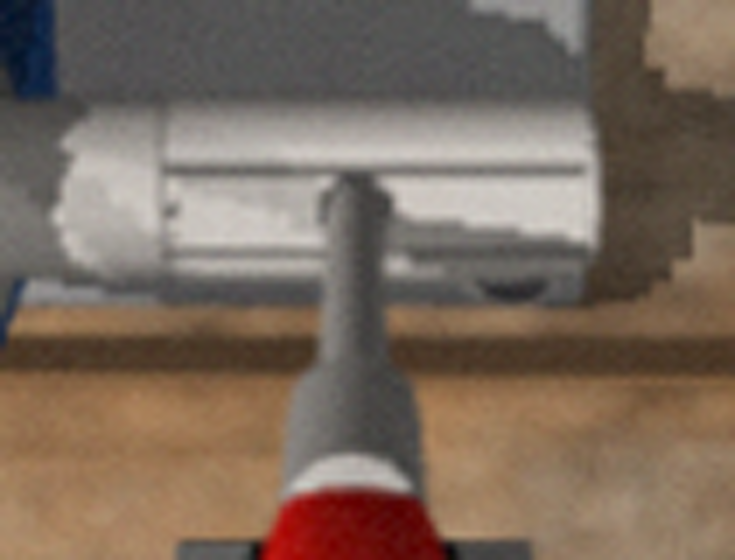

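Emit:
carry_out --series '[[[0.02,0,0.3,0,0,0,0.5],[0.02,0,0.6,0,0,0,0.5],[0.02,0,0.9,0,0,0,0.5],[0.02,0,1.2,0,0,0,0.5],[0.02,0,1.2,0,0,0,0.5]]]'

```text
clock: 8.55
eef_pos: [552.3, -184.5, 152.4]
tool_rot: [-3.141, 0.0, 0.007]
force: [0.6, -0.0, -1.0]
width: 10.6
```

```bash
python3 - <<'E'
from h import *
from cell import *
s,d=snap("w12");print(s["eef_pos"],s["tool_rot"],s["clock"],s["width"],s["force"],s["torque"])
c=d["img"][180:260,235:340];cv2.imwrite("pics/w12c.png",cv2.resize(c,None,fx=7,fy=7,interpolation=cv2.INTER_CUBIC))
E
```

```text
[ 552.26485234 -184.53736073  152.41119122] [-3.14128330e+00  4.88495512e-04  6.79992063e-03] 8.55 10.635424365116549 [ 0.64697673 -0.02369586 -0.98579194] [ 0.00441541 -0.15180092 -0.00916989]
```

View pics/w12c.png

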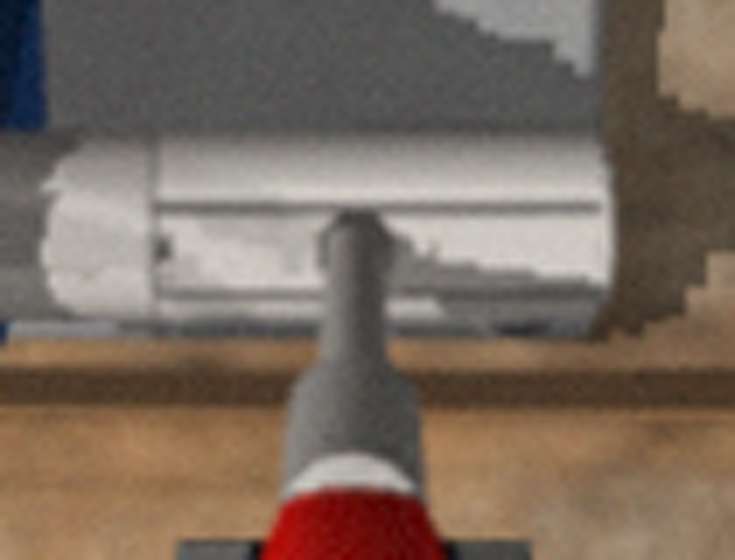

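Leg is inside the hole (crop (354,235)), load ≈1 N. Continue toward bow contact, with a slight +x ease.

Emit:
carry_out --series '[[[0.05,0,0.2,0,0,0,0.5],[0.05,0,0.5,0,0,0,0.5],[0.05,0,0.8,0,0,0,0.5],[0.05,0,1,0,0,0,0.5],[0.05,0,1,0,0,0,0.5]]]'

```text
clock: 9.02
eef_pos: [552.4, -184.5, 142.5]
tool_rot: [-3.141, 0.001, 0.007]
force: [0.2, -0.6, -0.9]
width: 10.9
```

```bash
python3 - <<'E'
from cell import *
s=read_state();print(s["eef_pos"],s["tool_rot"],s["clock"],s["width"],s["force"],s["torque"])
E
```

```text
[ 552.42759883 -184.54315483  142.52477275] [-3.14130775e+00  1.13059617e-03  6.78859549e-03] 9.0167 10.859788565092403 [ 0.18742456 -0.6291626  -0.92796159] [-0.01752599  0.00157727  0.01959503]
```

Emit:
carry_out --series '[[[0,0,0.2,0,0,0,0.5],[0,0,0.4,0,0,0,0.5],[0,0,0.6,0,0,0,0.5],[0,0,0.8,0,0,0,0.5],[0,0,0.8,0,0,0,0.5]]]'

```text
clock: 9.43
eef_pos: [551.8, -184.7, 134.8]
tool_rot: [-3.142, 0.002, 0.007]
force: [-3.4, 1.0, 1.0]
width: 10.8
```

Emit:
carry_out --series '[[[0,0,0.15,0,0,0,0.5],[0,0,0.3,0,0,0,0.5],[0,0,0.4,0,0,0,0.5],[0,0,0.4,0,0,0,0.5]]]'

```text
clock: 9.77
eef_pos: [551.7, -184.9, 131.4]
tool_rot: [3.141, 0.002, 0.006]
force: [-4.4, -0.5, 3.2]
width: 10.8
```

```bash
python3 - <<'E'
from h import *
from cell import *
s,d=snap("w13");print(s["eef_pos"],s["tool_rot"],s["clock"],s["width"],s["force"],s["torque"])
c=d["img"][170:330,200:370];cv2.imwrite("pics/w13c.png",cv2.resize(c,None,fx=3.7,fy=3.7,interpolation=cv2.INTER_CUBIC))
t=get_image("scene");cv2.imwrite("pics/s13.png",cv2.resize(t["img"][130:210,290:370],None,fx=7,fy=7,interpolation=cv2.INTER_CUBIC))
E
```

```text
[ 551.71754525 -184.86950244  131.387676  ] [3.14127346e+00 2.12840511e-03 6.48541696e-03] 9.7667 10.821936068935969 [-4.39715037 -0.51839789  3.16233008] [ 0.00603266  1.06044124 -0.05294357]
```

View pics/w13c.png

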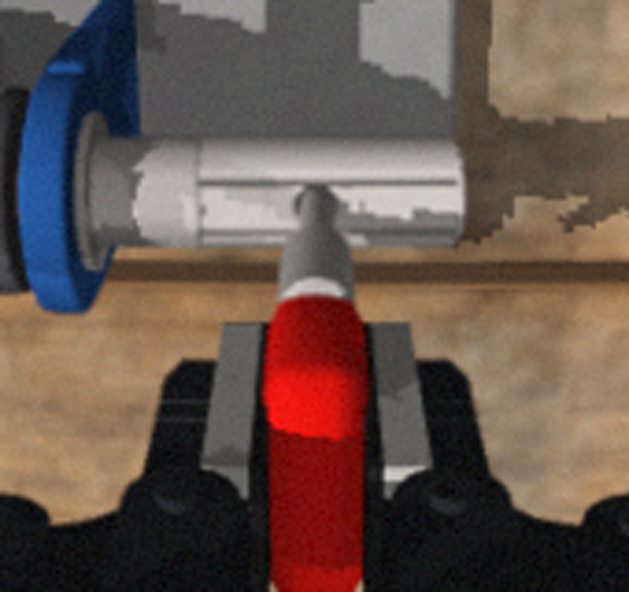

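View pics/s13.png

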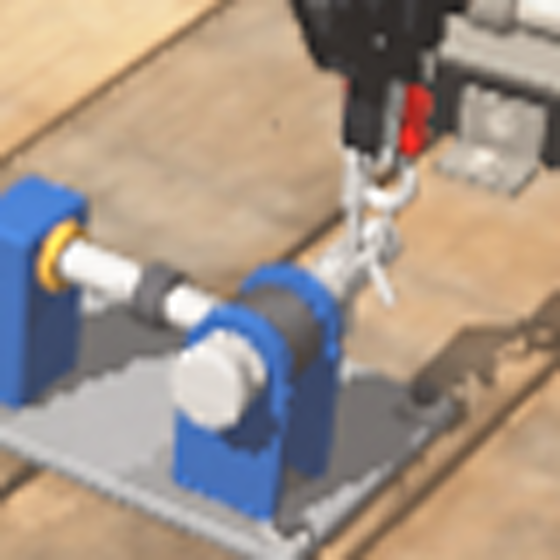

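Bow is outside the pin and starting to ride on it (Fz 3 N, Fx −4 N). Continue pushing gently.

Emit:
carry_out --series '[[[0,0,0.1,0,0,0,0.5],[0,0,0.2,0,0,0,0.5],[0,0,0.3,0,0,0,0.5],[0,0,0.3,0,0,0,0.5]]]'

```text
clock: 10.2
eef_pos: [551.6, -184.9, 128.3]
tool_rot: [3.141, 0.002, 0.006]
force: [-4.8, -0.5, 3.8]
width: 11.4
```

Emit:
carry_out --series '[[[0,0,0.1,0,0,0,0.5],[0,0,0.2,0,0,0,0.5],[0,0,0.3,0,0,0,0.5],[0,0,0.3,0,0,0,0.5]]]'

```text
clock: 10.53
eef_pos: [551.5, -184.9, 125.2]
tool_rot: [3.141, 0.003, 0.006]
force: [-5.1, -0.6, 5.2]
width: 10.6
```

```bash
python3 - <<'E'
from cell import *
s=read_state();print(s["eef_pos"],s["tool_rot"],s["clock"],s["width"],s["force"],s["torque"])
E
```

```text
[ 551.51077468 -184.90290377  125.23277974] [3.14132186e+00 2.64003601e-03 6.43838472e-03] 10.5333 10.625789386206693 [-5.12985443 -0.64661319  5.16070609] [-0.07361545  1.37620256  0.04832494]
```

Emit:
carry_out --series '[[[0,0,0.1,0,0,0,0.5],[0,0,0.2,0,0,0,0.5],[0,0,0.3,0,0,0,0.5],[0,0,0.3,0,0,0,0.5]]]'

```text
clock: 10.87
eef_pos: [551.3, -184.8, 121.5]
tool_rot: [-3.141, 0.003, 0.006]
force: [-4.2, -0.6, -1.9]
width: 10.9
```

Emit:
carry_out --series '[[[0,0,0.1,0,0,0,0.5],[0,0,0.2,0,0,0,0.5],[0,0,0.3,0,0,0,0.5],[0,0,0.3,0,0,0,0.5]]]'

```text
clock: 11.2
eef_pos: [551.3, -184.7, 118.3]
tool_rot: [-3.141, 0.003, 0.006]
force: [-3.9, -0.9, -1.7]
width: 10.9
```

```bash
python3 - <<'E'
from h import *
from cell import *
s,d=snap("w14");print(s["eef_pos"],s["tool_rot"],s["clock"],s["width"],s["force"],s["torque"])
c=d["img"][170:330,200:370];cv2.imwrite("pics/w14c.png",cv2.resize(c,None,fx=3.7,fy=3.7,interpolation=cv2.INTER_CUBIC))
E
```

```text
[ 551.25519537 -184.71812793  118.33351026] [-3.14129117  0.00339402  0.00648538] 11.2 10.913375121240005 [-3.93596627 -0.85058979 -1.70977642] [-0.1442447   1.21184773  0.04536593]
```

View pics/w14c.png

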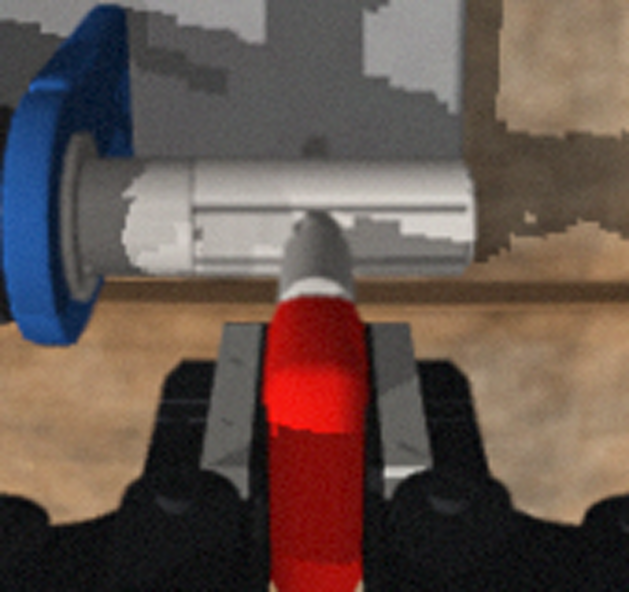

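It has snapped over the thick part (Fz turned to −1.9 N); ~8 mm remain to the shoulder.

Emit:
carry_out --series '[[[0,0,0.1,0,0,0,0.5],[0,0,0.25,0,0,0,0.5],[0,0,0.4,0,0,0,0.5],[0,0,0.5,0,0,0,0.5],[0,0,0.5,0,0,0,0.5]]]'

```text
clock: 11.67
eef_pos: [551.2, -184.6, 113.1]
tool_rot: [-3.141, 0.004, 0.006]
force: [-5.8, -1.0, -3.8]
width: 11.0
```

Emit:
carry_out --series '[[[0,0,0.1,0,0,0,0.5],[0,0,0.2,0,0,0,0.5],[0,0,0.2,0,0,0,0.5]]]'

```text
clock: 11.92
eef_pos: [551.3, -184.5, 111.2]
tool_rot: [-3.141, 0.003, 0.007]
force: [-4.9, -0.2, -2.4]
width: 10.9
```

```bash
python3 - <<'E'
from h import *
from cell import *
s,d=snap("w15");print(s["eef_pos"],s["tool_rot"],s["clock"],s["width"],s["force"],s["torque"])
c=d["img"][170:330,200:370];cv2.imwrite("pics/w15c.png",cv2.resize(c,None,fx=3.7,fy=3.7,interpolation=cv2.INTER_CUBIC))
E
```

```text
[ 551.29029288 -184.54042445  111.1908949 ] [-3.14102862  0.00338798  0.00659523] 11.9167 10.934952691462318 [-4.88717907 -0.16155733 -2.36092477] [-0.11485674  1.29320361  0.02583319]
```

View pics/w15c.png

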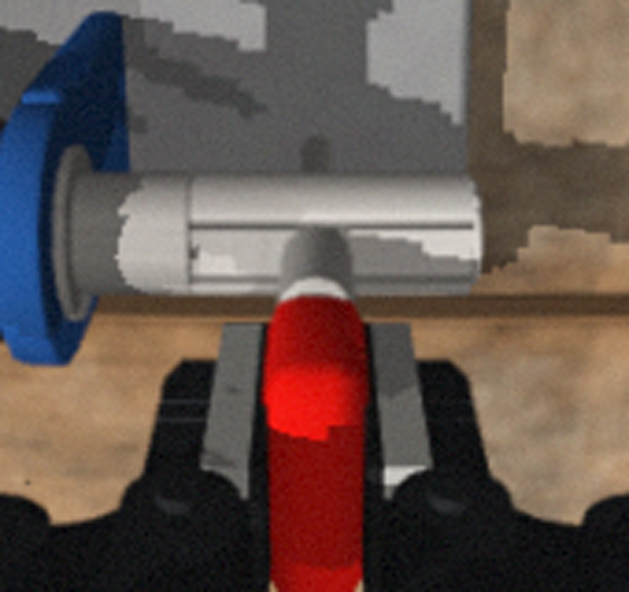

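Tip ≈ z 23–24, shoulder almost on the flat, still no stop felt. Press in 1 mm steps until the upward force shows the seat.

Emit:
carry_out --series '[[[0,0,0.05,0,0,0,0.5],[0,0,0.1,0,0,0,0.5],[0,0,0.1,0,0,0,0.5]]]'

```text
clock: 12.22
eef_pos: [551.3, -184.5, 111.0]
tool_rot: [-3.141, 0.003, 0.006]
force: [-6.9, 0.2, 4.4]
width: 11.4
```

Emit:
carry_out --series '[[[0,0,0.05,0,0,0,0.5],[0,0,0.1,0,0,0,0.5],[0,0,0.1,0,0,0,0.5]]]'

```text
clock: 12.47
eef_pos: [551.4, -184.6, 110.9]
tool_rot: [-3.142, 0.003, 0.006]
force: [-8.9, -0.4, 11.6]
width: 10.7
```

Stop felt (z stays 111, Fz +11 N): shoulder seated. Ease the load and look before letting go.

Emit:
carry_out --series '[[[0,0,-0.1,0,0,0,0.5],[0,0,-0.1,0,0,0,0.5]]]'

```text
clock: 12.63
eef_pos: [551.4, -184.6, 111.0]
tool_rot: [-3.141, 0.003, 0.007]
force: [-6.9, 0.0, 4.0]
width: 10.8
```

```bash
python3 - <<'E'
from h import *
from cell import *
s,d=snap("w16");print(s["eef_pos"],s["tool_rot"],s["clock"],s["width"],s["force"],s["torque"])
c=d["img"][170:330,200:370];cv2.imwrite("pics/w16c.png",cv2.resize(c,None,fx=3.7,fy=3.7,interpolation=cv2.INTER_CUBIC))
t=get_image("scene");cv2.imwrite("pics/s16.png",cv2.resize(t["img"][130:210,290:370],None,fx=7,fy=7,interpolation=cv2.INTER_CUBIC))
E
```

```text
[ 551.35453918 -184.59498527  111.04206552] [-3.14133770e+00  3.01524816e-03  6.51574249e-03] 12.6333 10.797380887124227 [-6.90266987  0.01313332  4.00779346] [-0.00405232  1.73993371  0.02594839]
```

View pics/w16c.png

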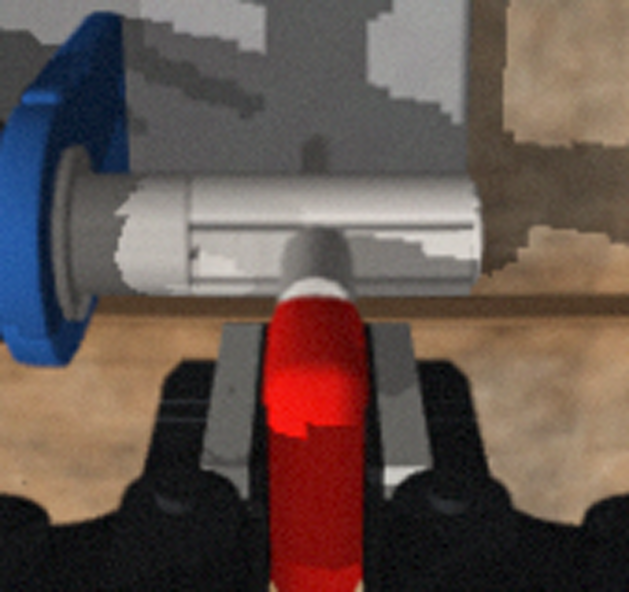

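View pics/s16.png

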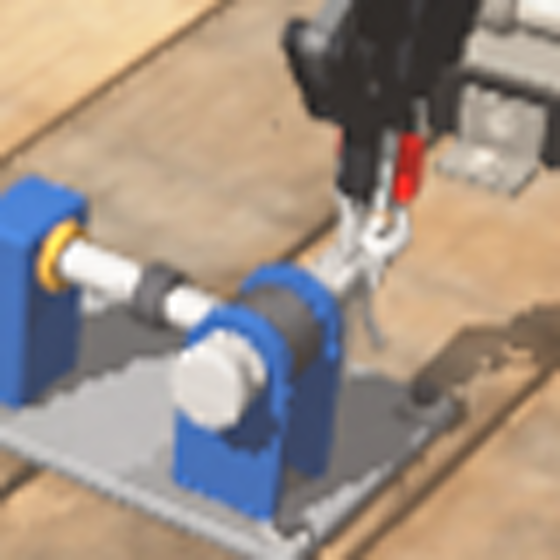

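Emit:
carry_out --series '[[[-0.05,0,0,0,0,0,0.5],[-0.1,0,0,0,0,0,0.5],[-0.1,0,0,0,0,0,0.5]]]'

```text
clock: 12.98
eef_pos: [551.2, -184.5, 111.0]
tool_rot: [-3.141, 0.001, 0.007]
force: [-5.9, -0.5, 3.1]
width: 11.3
```

Emit:
carry_out --series '[[[0,0,0,0,0,0,1.3],[0,0,0,0,0,0,2],[0,0,0,0,0,0,3],[0,0,0,0,0,0,4],[0,0,0,0,0,0,4]]]'

```text
clock: 13.4
eef_pos: [552.8, -184.5, 111.3]
tool_rot: [3.142, -0.002, 0.007]
force: [0.2, 0.0, -0.8]
width: 39.8
```

```bash
python3 - <<'E'
from h import *
from cell import *
s,d=snap("w17");print(s["eef_pos"],s["tool_rot"],s["clock"],s["width"],s["force"],s["torque"])
c=d["img"][170:330,200:370];cv2.imwrite("pics/w17c.png",cv2.resize(c,None,fx=3.7,fy=3.7,interpolation=cv2.INTER_CUBIC))
E
```

```text
[ 552.76726687 -184.51326715  111.3050046 ] [ 3.14158238e+00 -1.58182897e-03  7.04081168e-03] 13.4 39.820546199116336 [ 0.23870813  0.02756519 -0.75960672] [ 0.00067203 -0.04216587 -0.01078628]
```

View pics/w17c.png

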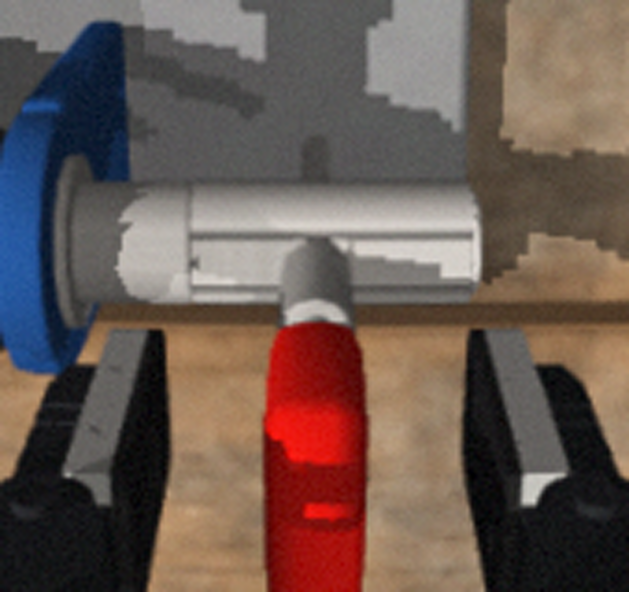

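Emit:
carry_out --series '[[[0,0,-1,0,0,0,4.5],[0,0,-3,0,0,0,5],[0,0,-6,0,0,0,5],[0,0,-9,0,0,0,5],[0,0,-11,0,0,0,5]]]'

```text
clock: 13.87
eef_pos: [553.1, -184.7, 224.7]
tool_rot: [3.141, -0.004, 0.007]
force: [0.9, -0.6, 0.5]
width: 49.9
```

```bash
python3 - <<'E'
from h import *
from cell import *
s,d=snap("w18");print(s["eef_pos"],s["clock"],s["force"])
c=d["img"][120:320,180:400];cv2.imwrite("pics/w18c.png",cv2.resize(c,None,fx=3,fy=3,interpolation=cv2.INTER_CUBIC))
t=get_image("scene");np.savez("s18.npz",**t);cv2.imwrite("pics/s18.png",cv2.resize(t["img"][130:210,290:370],None,fx=7,fy=7,interpolation=cv2.INTER_CUBIC))
W=world(t);im=t["img"].astype(int);m=(im[...,2]>150)&(im[...,1]<70)&(im[...,0]<70)&(abs(W[...,0]-550)<60)&(abs(W[...,1]+185)<40)
P=W[m];print(m.sum(),np.nanmin(P,0),np.nanmax(P,0))
W=wworld(d);im=d["img"].astype(int);m=(im[...,2]>140)&(im[...,1]<75)&(im[...,0]<75)&(abs(W[...,0]-550)<40)&(abs(W[...,1]+185)<30)
P=W[m];print(m.sum(),np.nanmin(P,0),np.nanmax(P,0))
E
```

```text
[ 553.11188165 -184.73534967  224.67632363] 13.8667 [ 0.8610892  -0.64906651  0.52984808]
98 [ 531.59985444 -185.54478371  114.42826105] [ 562.86963775 -174.80596008  142.14724825]
628 [ 533.29482763 -190.10186821  118.24275017] [ 565.9039056  -177.70275017  139.93500252]
```

View pics/w18c.png

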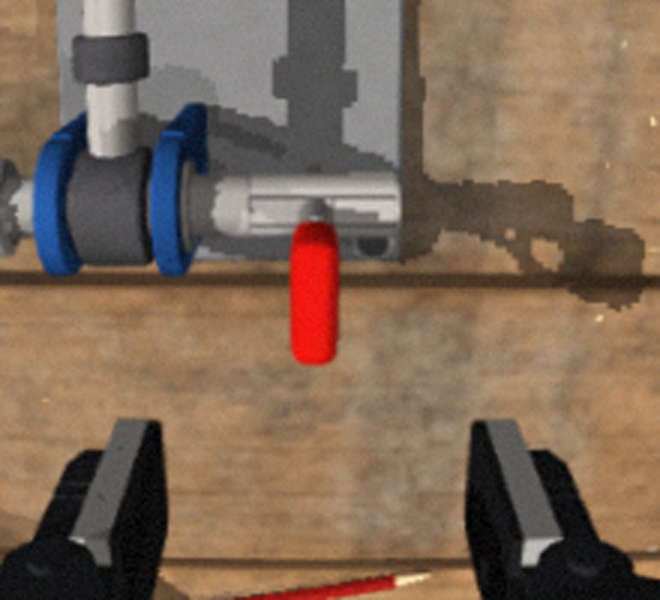

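View pics/s18.png

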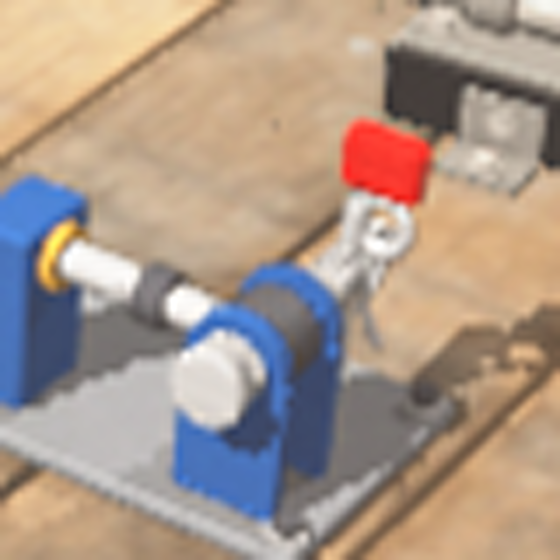

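```bash
python3 - <<'E'
from h import *
d=dict(np.load("w18.npz"));W=wworld(d);im=d["img"].astype(int);m=(im[...,2]>140)&(im[...,1]<75)&(im[...,0]<75)&(abs(W[...,0]-550)<40)&(abs(W[...,1]+185)<30)
P=W[m]
for x in range(534,567,4):
    q=P[abs(P[:,0]-x)<2];print(x,len(q),np.percentile(q[:,2],[10,50,90]).round(1),q[:,1].mean().round(1))
q=P[(P[:,2]>131)&(P[:,0]<558)];a=np.polyfit(q[:,0],q[:,2],1);print(a,np.degrees(np.arctan(a[0])))
# same for w2 (in keeper, upright)
d=dict(np.load("w2.npz"));W=wworld(d);im=d["img"].astype(int);m=(im[...,2]>140)&(im[...,1]<75)&(im[...,0]<75)&(abs(W[...,0]-550)<40)&(abs(W[...,1]-108)<30)
P=W[m];q=P[(P[:,2]>131)&(P[:,0]<558)];a=np.polyfit(q[:,0],q[:,2],1);print("ref",a,np.degrees(np.arctan(a[0])),np.median(q[:,2]))
E
```

```text
534 38 [135.7 137.3 138. ] -184.3
538 70 [135.4 137.6 138.4] -184.1
542 70 [136.  137.5 138.2] -184.0
546 74 [135.6 137.5 138.7] -184.2
550 84 [135.5 137.6 138.5] -183.9
554 75 [135.7 137.6 138.4] -183.5
558 78 [136.  137.6 138.5] -183.7
562 85 [135.2 137.3 138.7] -183.6
566 54 [123.  134.4 137. ] -182.0
[5.58534280e-03 1.34211535e+02] 0.32001324160400924
ref [-3.32683553e-02  1.53875257e+02] -1.9054335884114506 135.8158088392124
```

Emit:
carry_out --series '[[[0,0,-2,0,0,0,5],[0,0,-4,0,0,0,5],[0,0,-4,0,0,0,5],[0,0,-4,0,0,0,5],[0,0,-4,0,0,0,5]]]'

```text
clock: 14.38
eef_pos: [551.2, -184.5, 260.4]
tool_rot: [-3.141, 0.001, 0.007]
force: [-1.0, -0.1, -1.0]
width: 50.0
```

```bash
python3 - <<'E'
from h import *
from cell import *
s,d=snap("w19");print(s["eef_pos"],s["clock"],s["force"],abs(s["qd"]).max())
W=wworld(d);im=d["img"].astype(int);m=(im[...,2]>140)&(im[...,1]<75)&(im[...,0]<75)&(abs(W[...,0]-550)<40)&(abs(W[...,1]+185)<30)&(W[...,2]>130)
print(np.median(W[m],0))
t=get_image("scene");cv2.imwrite("pics/s19.png",t["img"])
E
```

```text
[ 551.23046689 -184.50725134  260.39656609] 14.3833 [-0.96088906 -0.1077949  -1.04495002] 0.01203402922416747
[ 550.00159283 -183.47300275  137.41226572]
```

View pics/s19.png

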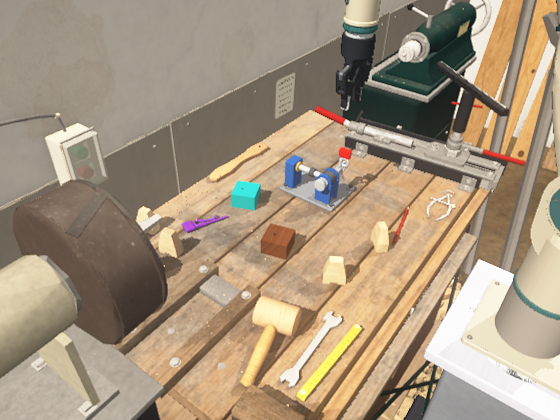

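Clip stands steady in the pin at (344,158), keeper empty, everything else unmoved, gripper clear. Handing in.

```bash
python3 -c "
from cell import *
print(finish_job())"
```

```text
the job is handed in; nothing more can be done
None
```

The R-clip is in the bracket's pin and the job is handed in, at about 14.5 s on the clock. I took the steel clip out of the wooden keeper and lined its leg up with the cross hole using the wrist camera. It went in with almost no force, and I pushed it down in small steps.

**Bow:** the push rose to at least 5 N. The vertical force then turned to a pull of about −2 N as the bow sprung over the pin. I had no direct reading of the bow's spring angle.

**Shoulder:** the clip came to a firm stop at TCP z = 111 mm. Pressing to about 11 N moved it no further, so I took the shoulder to be on the pin. Then I eased off and let go.

**Last checks:** two looks after letting go showed the tab steady at z ≈ 137.5 mm. The gripper was well clear, and everything else was where it started.

**Small disagreements:** the tip height worked out from the arm was about 1.4 mm above nominal. The clip leans about 2° towards the bow side within the hole's play. I judged both to be within calibration and clearance, and I did not press on the tab again after release to confirm the seat.

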